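Pack two stacking lunch boxes

ROBOT

A 6-joint arm with a two-finger parallel gripper is mounted at the origin on a cart in front of the work surface, level with it; the furniture and walls round the work are solid. World frame = base frame: x ahead of the robot, y to its left, z up, the work surface at z = 0. Lengths are in m, angles in degrees, forces in N, time in s.
With the tool pointing down it reaches from about 0.4 to 0.825 m from the base axis. Payload 7 kg.
Tool frame: the origin (TCP) lies at the very end of the fingers, on their centre line; the grasp point (between the pads) lies 19 mm behind it (ctrl.hold_point_z is the distance from the TCP to the grasp point, in m); z points along the fingers, y is the line along which they close (so a half turn about z gives the same grasp; the last joint's range is limited). The gripper opens to 88 mm and grips with 3 to 60 N. Pads are 19 mm wide; open, the fingers measure 130 mm over their backs; the gripper's body (78 mm by 193 mm) begins 47 mm behind the grasp point.
Start: joints at [87.496, 20.546, 0.682, 0, -70.136, -16.507], TCP at [0.22, 0.638, 0.227] pointing down, gripper open.
Joint ranges: [-176.03, 176.03], [-82.01, 121.73], [-58.28, 71.71], [-173.87, 95.51], [-174.79, -0.11], [-173.66, 173.66]. Speed limits (degrees/s): [136.94, 136.94, 172.46, 180, 180, 180].

INTERFACE

Orientations are given as [roll, pitch, yaw] about the fixed x, y, z axes, in that order (R = Rz(yaw) Ry(pitch) Rx(roll)).
In Python, from plant import sensors, viewer, workorder, ctrl gives the robot as it stands.
- The arm moves only by the shell command python3 -m pendant 'ROWS'. ROWS is JSON, a list of rows, each a list of 3 entries, a list of its own where there are three numbers: the opening, from -1 (shut) to 1 (fully open), so that 0 is half open, then the shift along the tool's x, y, z in m, then the turn, a rotation vector about the tool's x, y, z in degrees. A call has 1 to 10 rows; each row is the pose to reach, as a shift and turn from the pose commanded when the call began, along the tool's axes at that moment; what a row does not reach only later rows make up. A row lasts 1/12 s, in which the tool goes at most 41.7 mm and 7.16 degrees, less where a joint would pass 70% of its speed; a pose out of reach is approached as far as the arm can. A call with a gripper value outside its range is refused whole. The fingers move at their own pace and stop on an object; the grip force is fixed at half the most. Time passes only in rows, so rows that repeat a pose let the fingers close. It gives the time, the measured TCP pose, the force, the opening and the grip force at its end, in the units of the state.
- sensors.get_obs(): the state, without advancing time (a new reading comes with each control period).
- viewer.snapshot(name): name is "side" or "top" or "wrist"; returns the picture (400x640x3 uint8, red, green, blue); there is no depth.
- viewer.camera_params(name): a dict with "fx", "fy", "cx", "cy" (pixels), "dist" ([k1, k2, p1, p2, k3] as OpenCV has them; the pictures are not rectified), "extrinsics" (4x4, takes a point from world to camera coordinates). Camera axes: x right, y up, looking along -z (the intrinsics and any distortion apply to the point x, -y, -z); pixel columns grow to the right and rows downward; lengths in m; the calibration is good to about 2 mm. A picture is of the moment at which its call begins: read the wrist's pose just before it. camera_params takes no time and is no camera call; for the wrist camera it gives the pose at the moment of the call.
- workorder.close_job(): hands the job in; it is judged then, once.
The state is a dict: "clock": time; "joint_pos": joint angles; "qvel": joint speeds; "tau": joint torques, N m; "tool_pos": TCP position; "orientation": TCP orientation; "force": force on the tool from outside, world axes, zero at the start; "moment": the same for the moment, N m; "opening": finger opening in m; "gripper_force": force on a finger pad.
Only numpy, scipy, OpenCV 4.12 (cv2) and the standard library are available. Lean on these libraries where they do the work, as an engineer would, in place of code of your own. Each camera call takes 0.05 s, during which the arm holds its last target. There are 200 camera calls.

TASK

Pack the two lunches, keeping each to its colour: set each dip pot upright on the round mark in the bottom box that matches its lid, then put the packed top box of that colour squarely on it. Turn each top box end for end, white tab opposite the white tab below, so that it locks level on the ledges just inside the rim instead of nesting down onto the pot. Keep the packed top boxes upright and leave the honey jar, the mug and the tin where they stand.

Things in the scene. Friction and masses are not known exactly. Their poses are not given: they have to be found in the camera images.
- orange_pot_center (a point): Centre (half-way up) of the loose dip pot with the orange lid: closed round white pot, 34 mm high, 70 g. The lid is its widest part, 54 mm across, 25 to 34 mm above the underside; the body below tapers from 49 to 43 mm. A small soft pull tab on the lid gives way. z is up.
- orange_base: Orange bottom lunch box, open and empty, does not move. Origin: middle of its underside; x along its length to the end with the white tab, z up. 140 x 100 mm below, 160 x 120 at the rim, 60 high, floor 2.5 thick. Pale round mark in mid floor for the pot; inside at least 135 x 75 mm. Four level ledges on the long sides (x = -42 and +16 mm), 54 mm above the underside.
- orange_top_grip (a point): Middle of the white grip bar of the loose orange top lunch box (packed food fixed in it, 0.22 kg), 84 mm above the middle of its underside. x: along the box to the end with the white tab, y: along the bar, z up. Bar 12 mm thick (x), 62 long (y), 14 high, on an arch across the box. Box 140 x 100 mm at the underside, 158 x 118 at the rim, 50 high.
- blue_pot_center (a point): Centre (half-way up) of the loose dip pot with the blue lid: closed round white pot, 34 mm high, 70 g. The lid is its widest part, 54 mm across, 25 to 34 mm above the underside; the body below tapers from 49 to 43 mm. A small soft pull tab on the lid gives way. z is up.
- blue_base: Blue bottom lunch box, open and empty, does not move. Origin: middle of its underside; x along its length to the end with the white tab, z up. Size as the orange one. A top box set on with tabs at opposite ends stands with its underside on the ledges, with 3.5 mm play inside the bevelled rim; with tabs at the same end it sinks in and nests.
- blue_top_grip (a point): Middle of the white grip bar of the loose blue top lunch box (packed food fixed in it, 0.22 kg), 84 mm above the middle of its underside. x: along the box to the end with the white tab, y: along the bar, z up. Bar 12 mm thick (x), 62 long (y), 14 high, on an arch across the box. Box 140 x 100 mm at the underside, 158 x 118 at the rim, 50 high.
- honey_jar: Bystander: honey jar with a grey lid, 71 mm across, 110 mm high, loose. Origin: centre of its underside. Leave it where it stands.
- green_mug: Bystander: green and white mug, 86 x 121 x 99 mm, loose. Origin: centre of its underside. Leave it where it stands.
- food_tin: Bystander: flat food tin with a green label, 86 mm across, 40 mm high, loose. Origin: centre of its underside. Leave it where it stands.

How it is judged:
By the outcome, as a careful person would: the job done as asked, in the order asked, and still so for the second after the job is handed in, with the robot touching nothing.
It also fails if it takes over 125 s, if anything falls off the work surface, if the arm or the gripper's body presses on something with over 40 N, if the wrist force passes 120 N, or if a joint passes its speed limit or range.

## Working session

There is one attempt and no reset: what is moved stays moved. The work goes in short steps, Python scripts to look and compute and a shell command to move; the robot and the scene stay as the last step left them, time stands still between calls to the robot, and variables do not carry over. Pictures are saved under pics/ and viewed, at most 17 in all, crops included, and the job is handed in when it is done.

```bash
mkdir -p pics; ls; python3 - <<'E'
from plant import sensors, viewer, ctrl
import cv2
print(sensors.get_obs()); print(ctrl.hold_point_z)
for n in("top","side"):
    cv2.imwrite(f"pics/{n}0.png",viewer.snapshot(n)[:,:,::-1]); print(n,viewer.camera_params(n))
E
```

```text
pics
{'clock': 0.0, 'joint_pos': array([ 8.74987191e+01,  2.05895191e+01,  6.35035522e-01, -2.16709540e-02,
       -7.01362387e+01, -1.65051720e+01]), 'qvel': array([ 0.06152374, -0.07798236,  0.0826565 ,  0.08051222, -0.07938905,
       -0.02281526]), 'tau': array([-1.02189533e-03, -5.82711411e+01,  2.93067241e+01,  6.99757621e+00,
        6.96762989e-03, -1.51598069e-04]), 'tool_pos': array([0.21970639, 0.63772814, 0.22564903]), 'orientation': array([ 1.79907228e+02, -6.24417012e-03, -1.90138274e+01]), 'force': array([-0.36463887, -0.11013296,  0.55319304]), 'moment': array([ 0.01352306,  0.0186725 , -0.01661011]), 'gripper_force': 0.0, 'opening': 0.08746183944123667}
0.0188
top {'fx': 370.2498105437611, 'fy': 370.2498105437611, 'cx': 319.27391928281105, 'cy': 197.64604002885108, 'dist': array([-0.05335769,  0.        ,  0.        ,  0.        ,  0.        ]), 'extrinsics': array([[-2.80617887e-02, -9.99590408e-01, -5.61721480e-03,
         6.71860974e-04],
       [ 9.81810994e-01, -2.86173993e-02,  1.87691814e-01,
        -5.93827613e-01],
       [-1.87775687e-01, -2.48075218e-04,  9.82211907e-01,
        -9.57602794e-01],
       [ 0.00000000e+00,  0.00000000e+00,  0.00000000e+00,
         1.00000000e+00]])}
side {'fx': 410.04372566962746, 'fy': 410.04372566962746, 'cx': 324.81362349761423, 'cy': 206.77478271329562, 'dist': array([-0.08015391,  0.        ,  0.        ,  0.        ,  0.        ]), 'extrinsics': array([[ 0.30758996, -0.95150779,  0.00462067, -0.20210116],
       [ 0.72420574,  0.23725526,  0.64748435, -0.49891949],
       [-0.61718268, -0.19581337,  0.76206474, -0.76627227],
       [ 0.        ,  0.        ,  0.        ,  1.        ]])}
```

View pics/top0.png

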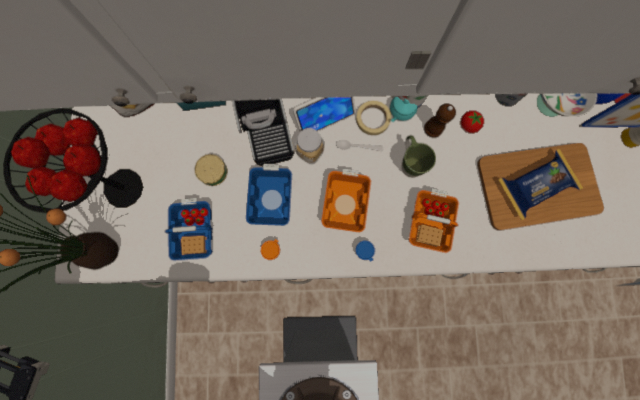

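View pics/side0.png

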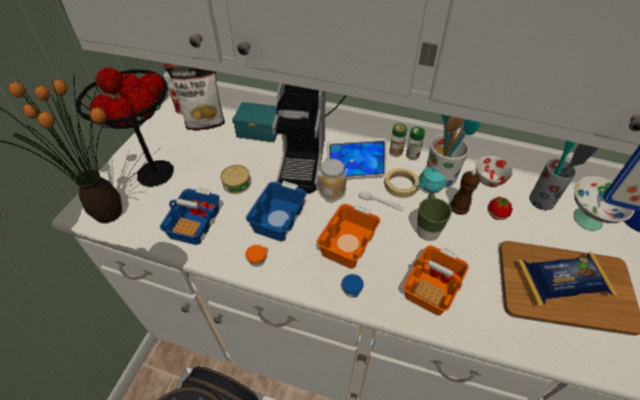

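The top view shows the blue top box at about (190,230), blue base (269,195), orange base (346,200), orange top box (434,220), orange pot (270,250) and blue pot (366,250). All white tabs appear to be at the far end. Next I'll enlarge and write a helper.

```bash
cat > h.py <<'E'
import numpy as np, cv2
from plant import viewer, sensors
F=np.diag([1,-1,-1.])
def K(p): return np.array([[p['fx'],0,p['cx']],[0,p['fy'],p['cy']],[0,0,1.]])
def ray(p,u,v):
    n=cv2.undistortPoints(np.array([[[u,v]]],float),K(p),np.array(p['dist']))[0,0]
    E=np.array(p['extrinsics']);R=E[:3,:3];c=-R.T@E[:3,3]
    return c,R.T@F@np.array([n[0],n[1],1])
def world(p,u,v,z):
    c,d=ray(p,u,v);return c+d*(z-c[2])/d[2]
def proj(p,X):
    E=np.array(p['extrinsics']);Y=(F@(E[:3,:3]@np.atleast_2d(X).T+E[:3,3:])).T
    return cv2.projectPoints(Y,np.zeros(3),np.zeros(3),K(p),np.array(p['dist']))[0][:,0]
E
python3 - <<'E'
import cv2
a=cv2.imread('pics/top0.png')[120:280,150:480]
cv2.imwrite('pics/topc.png',cv2.resize(a,None,fx=2.4,fy=2.4,interpolation=cv2.INTER_CUBIC))
from h import *
p=viewer.camera_params('top')
for n,u,v,z in [('bluetop bar',184,230,.084),('bbase',269,195,.06),('bmark',272,200,.0025),('obase',346,200,.06),('omark',345,204,.0025),('otopbar',438,220,.084),('opot',270,250,.034),('bpot',366,250,.034),('honey',309,142,.11),('tin',210,168,.04),('mug',419,158,.099)]:
    print(n,world(p,u,v,z).round(3))
print(ray(p,0,0)[0])
E
```

```text
bluetop bar [0.512 0.344 0.084]
bbase [0.604 0.121 0.06 ]
bmark [0.601 0.12  0.002]
obase [ 0.584 -0.089  0.06 ]
omark [ 0.583 -0.09   0.002]
otopbar [ 0.519 -0.328  0.084]
opot [0.456 0.122 0.034]
bpot [ 0.449 -0.14   0.034]
honey [0.735 0.007 0.11 ]
tin [0.692 0.292 0.04 ]
mug [ 0.686 -0.287  0.099]
[ 0.40323081 -0.01655977  1.05202922]
```

View pics/topc.png

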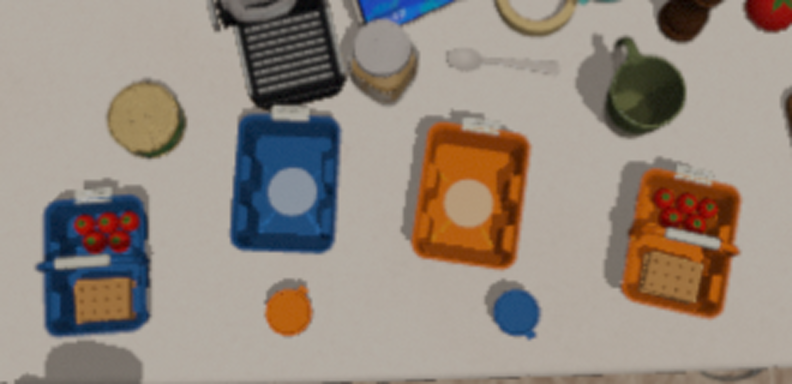

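```bash
cat >> h.py <<'E'
from scipy.spatial.transform import Rotation as Rn
# rows needed: tool-frame shift and turn (about tool z) from pose (pos,yaw) to target, tool down
def go(x,y,z,yaw,frm=None):
    if frm is None:
        o=sensors.get_obs();P=np.array(o['tool_pos']);R=Rn.from_euler('xyz',o['orientation'],degrees=True)
    else: P=np.array(frm[:3]);R=Rn.from_euler('xyz',[180,0,frm[3]],degrees=True)
    T=Rn.from_euler('xyz',[180,0,yaw],degrees=True)
    print('shift',R.inv().apply(np.array([x,y,z])-P).round(4),'turn',(R.inv()*T).as_rotvec(degrees=True).round(2))
def rect(p,cs,z):  # corners far-left, far-right, near-right, near-left
    W=np.array([world(p,u,v,z) for u,v in cs]);c=W.mean(0)
    ax=(W[0]+W[1]-W[2]-W[3])/2;ay=(W[0]+W[3]-W[1]-W[2])/2
    print('centre',c.round(4),'len',np.linalg.norm(ax).round(4),np.linalg.norm(ay).round(4),'yaw',np.degrees(np.arctan2(ax[1],ax[0])).round(1),(np.degrees(np.arctan2(ay[1],ay[0]))-90).round(1))
E
python3 - <<'E'
from h import *
p=viewer.camera_params('top')
f=lambda L:[(150+(u+.5)/2.4-.5,120+(v+.5)/2.4-.5) for u,v in L]
rect(p,f([(238,117),(340,120),(333,252),(232,250)]),.06)
rect(p,f([(428,122),(530,140),(515,268),(412,255)]),.06)
rect(p,f([(43,203),(147,197),(150,330),(47,335)]),.05)
rect(p,f([(645,168),(740,190),(720,317),(622,293)]),.05)
go(.456,.122,.2,-90)
w=viewer.camera_params('wrist');E=w['extrinsics'];o=sensors.get_obs()
R=Rn.from_euler('xyz',o['orientation'],degrees=True)
print(w['fx'],w['cx'],w['cy'],R.inv().apply(-E[:3,:3].T@E[:3,3]-o['tool_pos']),R.inv().apply(-E[2,:3]))
E
```

```text
centre [0.6007 0.1217 0.06  ] len 0.1539 0.1162 yaw -2.9 -3.1
centre [ 0.5812 -0.089   0.06  ] len 0.1518 0.1175 yaw -9.0 -10.5
centre [0.5143 0.3398 0.05  ] len 0.1519 0.1196 yaw 3.5 1.6
centre [ 0.5229 -0.3276  0.05  ] len 0.1481 0.1126 yaw -14.4 -15.3
shift [0.3914 0.4106 0.0264] turn [ 7.000e-02 -6.000e-02  7.098e+01]
359.2483659101958 323.8761925866658 203.24851366800053 [ 0.06866608 -0.00083758 -0.15709374] [-2.55787365e-01 -1.24364876e-04  9.66733060e-01]
```

```bash
python3 -m pendant '[[1,[0.391,0.411,0.0],[0,0,71]],[1,[0.391,0.411,0.0],[0,0,71]],[1,[0.391,0.411,0.0],[0,0,71]],[1,[0.391,0.411,0.0],[0,0,71]],[1,[0.391,0.411,0.0],[0,0,71]],[1,[0.391,0.411,0.0],[0,0,71]],[1,[0.391,0.411,0.0],[0,0,71]],[1,[0.391,0.411,0.0],[0,0,71]],[1,[0.391,0.411,0.0],[0,0,71]],[1,[0.391,0.411,0.0],[0,0,71]]]'
python3 - <<'E'
from h import *
print(sensors.get_obs()['joint_pos'].round(1))
go(.456,.122,.2,-90)
E
```

```text
clock: 0.93
tool_pos: [0.3932, 0.2571, 0.2266]
orientation: [180.0, 0.0, -90.3]
force: [1.2, 0.3, -0.6]
opening: 0.0877
gripper_force: 0.0
[ 57.3   0.8 -24.2  -0.  -65.  -57.6]
shift [ 0.1347 -0.0636  0.0266] turn [ 0.    0.01 -0.35]
```

```bash
python3 -m pendant '[[1,[0.135,-0.063,0.027],[0,0,0]],[1,[0.135,-0.063,0.027],[0,0,0]],[1,[0.135,-0.063,0.027],[0,0,0]],[1,[0.135,-0.063,0.027],[0,0,0]],[1,[0.135,-0.063,0.027],[0,0,0]],[1,[0.135,-0.063,0.027],[0,0,0]],[1,[0.135,-0.063,0.027],[0,0,0]]]'
cat > look.py <<'E'
import sys
from h import *
o=sensors.get_obs();p=viewer.camera_params('wrist');im=viewer.snapshot('wrist')[:,:,::-1]
n=sys.argv[1];cv2.imwrite(f'pics/{n}.png',im);np.savez(f'pics/{n}.npz',**{k:np.array(v) for k,v in p.items()})
print(o['tool_pos'].round(4),o['orientation'].round(2),o['joint_pos'].round(1))
def cam(n): return dict(np.load(f'pics/{n}.npz'))
E
python3 look.py w1
```

```text
clock: 1.52
tool_pos: [0.456, 0.1242, 0.1995]
orientation: [180.0, -0.0, -90.1]
force: [-0.8, -0.3, -0.1]
opening: 0.0877
gripper_force: 0.0
[0.456  0.1242 0.1995] [179.99  -0.   -90.06] [ 39.2   2.4 -26.3  -0.  -61.4 -39.2]
```

View pics/w1.png

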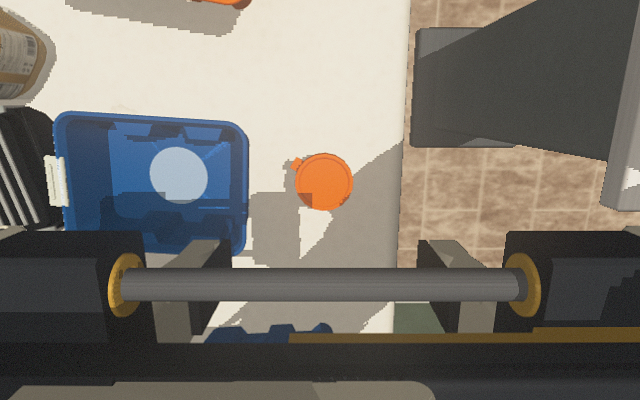

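The wrist view shows the orange lid at about (324,181) and the blue base's pale mark at (179,176), with its white tab at the left (57,180), which is world +x.

```bash
cat >> h.py <<'E'
def blob(im,lo,hi,seed):  # HSV blob at the seed -> min enclosing circle/ellipse of its hull
    m=cv2.inRange(cv2.cvtColor(im,cv2.COLOR_BGR2HSV),np.array(lo),np.array(hi))
    m=cv2.morphologyEx(m,cv2.MORPH_OPEN,np.ones((9,9)))
    for c in cv2.findContours(m,0,1)[0]:
        if cv2.pointPolygonTest(c,seed,False)>=0: return cv2.fitEllipse(cv2.convexHull(c))
E
python3 - <<'E'
from h import *
from look import cam
E
sed -i '/^o=sens/,/^print/{s/^/    /};s/^import sys/import sys\ndef main():/' look.py; python3 - <<'E'
s=open('look.py').read().split('\n')
open('look.py','w').write('''import sys
from h import *
def cam(n): return dict(np.load(f'pics/{n}.npz'))
if __name__=='__main__':
    o=sensors.get_obs();p=viewer.camera_params('wrist');im=viewer.snapshot('wrist')[:,:,::-1]
    n=sys.argv[1];cv2.imwrite(f'pics/{n}.png',im);np.savez(f'pics/{n}.npz',**{k:np.array(v) for k,v in p.items()})
    print(o['clock'],o['tool_pos'].round(4),o['orientation'].round(2),o['joint_pos'].round(1))
''')
E
ls pics; python3 - <<'E'
from h import *
import look
im=cv2.imread('pics/w1.png');p=look.cam('w1') if __import__('os').path.exists('pics/w1.npz') else viewer.camera_params('wrist')
e=blob(im,(5,120,60),(18,255,255),(320,175));print(e,world(p,*e[0],.034))
e2=blob(im,(80,0,100),(120,110,255),(179,176));print(e2, e2 and world(p,*e2[0],.0025))
for u,v in((295,181),(353,181)):print(world(p,u,v,.034))
rect(p,[(54,115),(55,240),(247,252),(247,125)][:0] or [(57,232),(57,114),(248,125),(247,250)],.06)
E
```

```text
side0.png
top0.png
topc.png
w1.npz
w1.png
((322.23773193359375, 180.22738647460938), (56.67316436767578, 63.669437408447266), 125.23959350585938) [0.45784397 0.1200809  0.034     ]
((178.24510192871094, 174.77822875976562), (55.115394592285156, 60.973533630371094), 128.5018310546875) [0.60211036 0.12073611 0.0025    ]
[0.48275016 0.12079569 0.034     ]
[0.4297229  0.12080186 0.034     ]
centre [0.601  0.1172 0.06  ] len 0.1604 0.1052 yaw -4.6 -7.1Traceback (most recent call last):
  File "<stdin>", line 2, in <module>
  File "look.py", line 4, in <module>
    n=sys.argv[1];cv2.imwrite(f'pics/{n}.png',im);np.savez(f'pics/{n}.npz',**{k:np.array(v) for k,v in p.items()})
      ~~~~~~~~^^^
IndexError: list index out of range
```

```bash
python3 -m pendant '[[0.6,[0.005,0,0.10],[0,0,-40]],[0.6,[0.005,0,0.10],[0,0,-40]],[0.6,[0.005,0,0.10],[0,0,-40]],[0.6,[0.005,0,0.10],[0,0,-40]],[0.6,[0.005,0,0.11],[0,0,-40]],[0.6,[0.005,0,0.13],[0,0,-40]],[0.6,[0.005,0,0.15],[0,0,-40]],[0.6,[0.005,0,0.17],[0,0,-40]],[0.6,[0.005,0,0.189],[0,0,-40]],[0.6,[0.005,0,0.189],[0,0,-40]]]'
python3 -m pendant '[[0.6,[0,0,0],[0,0,0]],[-1,[0,0,0],[0,0,0]],[-1,[0,0,0],[0,0,0]],[-1,[0,0,0],[0,0,0]],[-1,[0,0,0],[0,0,0]],[-1,[0,0,0],[0,0,0]],[-1,[0,0,0],[0,0,0]]]'
```

```text
clock: 2.45
tool_pos: [0.4541, 0.1192, 0.0079]
orientation: [179.7, 0.0, -49.9]
force: [-1.1, 0.4, 0.4]
opening: 0.0701
gripper_force: 0.0
clock: 3.03
tool_pos: [0.4568, 0.1198, 0.0117]
orientation: [-179.9, -0.0, -50.0]
force: [-3.4, 2.5, 8.1]
opening: 0.0529
gripper_force: 30.0
```

```bash
python3 - <<'E'
from h import *
go(.59,-.02,.19,-100,(.4568,.1198,.0110,-50))
E
```

```text
shift [ 0.1927 -0.0122 -0.179 ] turn [ 0. -0. 50.]
```

```bash
python3 -m pendant '[[-1,[0,0,-0.04],[0,0,0]],[-1,[0,0,-0.08],[0,0,0]],[-1,[0,0,-0.12],[0,0,0]],[-1,[0.03,-0.002,-0.15],[0,0,7]],[-1,[0.06,-0.005,-0.17],[0,0,14]],[-1,[0.1,-0.007,-0.179],[0,0,21]],[-1,[0.135,-0.009,-0.179],[0,0,28]],[-1,[0.17,-0.012,-0.179],[0,0,35]],[-1,[0.193,-0.012,-0.179],[0,0,42]],[-1,[0.193,-0.012,-0.179],[0,0,49]]]'
python3 -m pendant '[[-1,[0,0,0],[0,0,1]],[-1,[0,0,0],[0,0,1]],[-1,[0,0,0],[0,0,1]]]'
python3 look.py w2
```

```text
clock: 3.87
tool_pos: [0.5912, -0.0242, 0.1892]
orientation: [180.0, -0.0, -99.5]
force: [-0.1, 0.1, -0.8]
opening: 0.053
gripper_force: 30.0
clock: 4.12
tool_pos: [0.5888, -0.0207, 0.1898]
orientation: [-180.0, 0.0, -99.8]
force: [0.3, -0.5, -0.9]
opening: 0.0531
gripper_force: 30.0
4.1167 [ 0.5888 -0.0207  0.1898] [-1.800e+02  1.000e-02 -9.978e+01] [ 17.   14.1 -13.5  -0.  -62.4 -26.8]
```

View pics/w2.png

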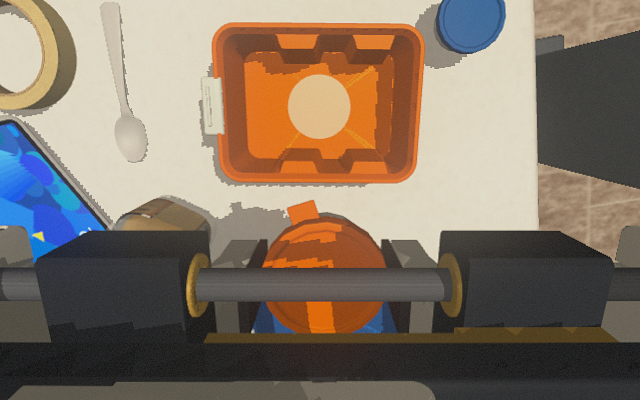

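The view shows the orange base with rim corners at about (215,25), (424,26), (418,183) and (217,180), its mark at (320,106), and the tab at the left (211,105), which is the far end. The pot is held level.

```bash
python3 - <<'E'
from h import *
from look import cam
im=cv2.imread('pics/w2.png');p=cam('w2')
e=blob(im,(5,0,150),(25,110,255),(320,106));print(e, e and world(p,*e[0],.0025), world(p,320,106,.0025))
rect(p,[(217,180),(215,25),(424,26),(418,183)],.06)
print(world(p,475,18,.034))
X=e and world(p,*e[0],.0025) 
go(X[0],X[1],.19,-100)
E
```

```text
((318.6703186035156, 106.10549926757812), (60.8365592956543, 63.784339904785156), 173.5292205810547) [ 0.58200952 -0.09003553  0.0025    ] [ 0.58078013 -0.08992025  0.0025    ]
centre [ 0.5815 -0.0886  0.06  ] len 0.1582 0.1163 yaw -10.3 -10.7
[ 0.44748834 -0.13556409  0.034     ]
shift [ 0.0697 -0.0051 -0.0001] turn [-0.01  0.01  0.22]
```

```bash
python3 -m pendant '[[-1,[0.035,-0.002,0],[0,0,0]],[-1,[0.0695,-0.0045,0.02],[0,0,0]],[-1,[0.0695,-0.0045,0.06],[0,0,0]],[-1,[0.0695,-0.0045,0.10],[0,0,0]],[-1,[0.0695,-0.0045,0.14],[0,0,0]],[-1,[0.0695,-0.0045,0.16],[0,0,0]],[-1,[0.0695,-0.0045,0.170],[0,0,0]],[-1,[0.0695,-0.0045,0.1755],[0,0,0]],[-1,[0.0695,-0.0045,0.1755],[0,0,0]],[-1,[0.0695,-0.0045,0.1755],[0,0,0]]]'
```

```text
clock: 5.0
tool_pos: [0.5829, -0.0895, 0.0156]
orientation: [-179.9, 0.0, -99.9]
force: [0.4, 0.7, -0.4]
opening: 0.0533
gripper_force: 30.0
```

```bash
python3 -m pendant '[[-1,[0,0.001,0.0012],[0,0,0]],[-1,[0,0.001,0.0012],[0,0,0]],[0.55,[0,0.001,0.0012],[0,0,0]],[0.55,[0,0.001,0.0012],[0,0,0]],[0.55,[0,0.001,0.0012],[0,0,0]],[0.55,[0,0.001,-0.015],[0,0,0]],[0.55,[0,0.001,-0.05],[0,0,0]],[0.55,[0,0.001,-0.09],[0,0,0]],[0.55,[0,0.001,-0.13],[0,0,0]],[0.55,[0,0.001,-0.17],[0,0,0]]]'
python3 - <<'E'
from h import *
go(.4475,-.105,.17,-100)
E
```

```text
clock: 5.83
tool_pos: [0.5802, -0.0902, 0.186]
orientation: [180.0, -0.0, -100.0]
force: [1.2, -0.7, -0.5]
opening: 0.0681
gripper_force: 0.0
shift [0.0376 0.1281 0.0161] turn [ 0.01 -0.01 -0.01]
```

```bash
python3 -m pendant '[[0.6,[0.037,0.118,0.0],[0,0,0]],[0.6,[0.037,0.118,0.0],[0,0,0]],[0.6,[0.037,0.118,0.0],[0,0,0]],[0.6,[0.037,0.118,0.0],[0,0,0]],[0.6,[0.037,0.118,0.0],[0,0,0]],[0.6,[0.037,0.118,0.0],[0,0,0]]]'
python3 look.py w3
```

```text
clock: 6.33
tool_pos: [0.4584, -0.106, 0.1848]
orientation: [-179.9, 0.0, -100.0]
force: [0.9, 0.2, 0.3]
opening: 0.0703
gripper_force: 0.0
6.3333 [ 0.4584 -0.106   0.1848] [-1.7989e+02  2.0000e-02 -1.0000e+02] [ 11.    2.9 -27.8   0.  -59.2 -21.1]
```

View pics/w3.png

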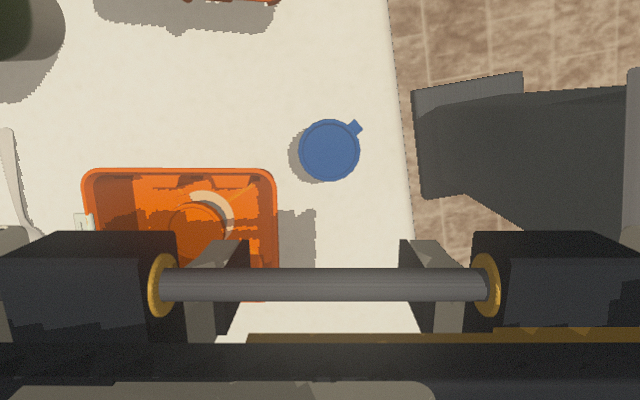

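```bash
python3 - <<'E'
from h import *
from look import cam
im=cv2.imread('pics/w3.png');p=cam('w3')
a=np.linspace(0,2*np.pi,60)
def ring(x,y,z,r): return np.c_[x+r*np.cos(a),y+r*np.sin(a),0*a+z]
for R in [ring(.582,-.0897,.0365,.027),ring(.582,-.0897,.0025,.0265)]:
    cv2.polylines(im,[np.int32(proj(p,R).round())],True,(0,255,0),1)
e=blob(im,(95,80,40),(125,255,255),(329,150));print(e,world(p,*e[0],.034),world(p,329,150.5,.034),world(p,298.5,150,.034),world(p,360,150,.034))
cv2.imwrite('pics/w3c.png',cv2.resize(im[140:300,70:400],None,fx=2.4,fy=2.4))
E
```

```text
((330.9764099121094, 149.29754638671875), (58.626224517822266, 67.51773834228516), 60.40715408325195) [ 0.44708047 -0.13825035  0.034     ] [ 0.44891415 -0.13753413  0.034     ] [ 0.47448884 -0.14244878  0.034     ] [ 0.42278719 -0.13339091  0.034     ]
```

View pics/w3c.png

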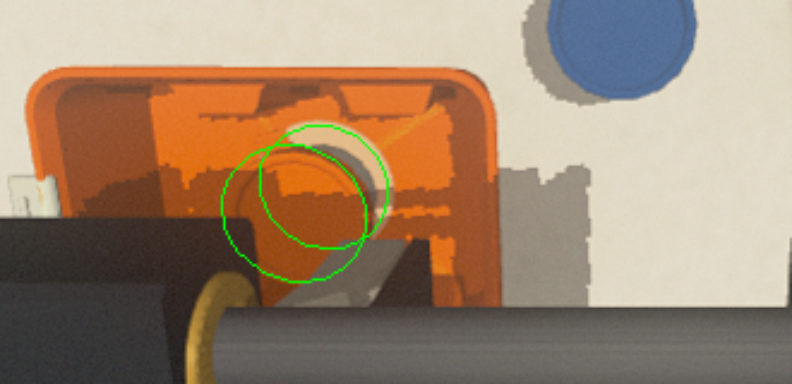

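```bash
python3 - <<'E'
from h import *
go(.4485,-.1377,.0105,-135)
E
```

```text
shift [0.0332 0.0049 0.174 ] turn [-6.0e-02  3.0e-02  3.5e+01]
```

```bash
python3 -m pendant '[[0.6,[0.0335,0.005,0.04],[0,0,35]],[0.6,[0.0335,0.005,0.08],[0,0,35]],[0.6,[0.0335,0.005,0.10],[0,0,35]],[0.6,[0.0335,0.005,0.10],[0,0,35]],[0.6,[0.0335,0.005,0.11],[0,0,35]],[0.6,[0.0335,0.005,0.13],[0,0,35]],[0.6,[0.0335,0.005,0.15],[0,0,35]],[0.6,[0.0335,0.005,0.167],[0,0,35]],[0.6,[0.0335,0.005,0.174],[0,0,35]],[0.6,[0.0335,0.005,0.174],[0,0,35]]]'
python3 -m pendant '[[0.6,[0,0,0],[0,0,0]],[-1,[0,0,0],[0,0,0]],[-1,[0,0,0],[0,0,0]],[-1,[0,0,0],[0,0,0]],[-1,[0,0,0],[0,0,0]],[-1,[0,0,0],[0,0,0]]]'
python3 - <<'E'
from h import *
o=sensors.get_obs();P=o['tool_pos']
go(.602,.1205,.17,-94.5)
E
```

```text
clock: 7.22
tool_pos: [0.4467, -0.1381, 0.0081]
orientation: [179.9, -0.2, -135.0]
force: [0.1, -0.0, 0.2]
opening: 0.0701
gripper_force: 0.0
clock: 7.72
tool_pos: [0.448, -0.138, 0.0109]
orientation: [-179.9, 0.1, -135.0]
force: [-1.3, 2.0, 6.1]
opening: 0.053
gripper_force: 30.0
shift [-0.2919  0.0736 -0.1588] turn [ -0.09   0.05 -40.49]
```

```bash
python3 -m pendant '[[-1,[0,0,-0.04],[0,0,0]],[-1,[0,0,-0.08],[0,0,0]],[-1,[0,0,-0.12],[0,0,0]],[-1,[-0.04,0.01,-0.135],[0,0,-7]],[-1,[-0.08,0.02,-0.150],[0,0,-14]],[-1,[-0.12,0.03,-0.159],[0,0,-21]],[-1,[-0.16,0.04,-0.159],[0,0,-28]],[-1,[-0.20,0.05,-0.159],[0,0,-35]],[-1,[-0.24,0.06,-0.159],[0,0,-41.5]],[-1,[-0.28,0.07,-0.159],[0,0,-41.5]]]'
python3 -m pendant '[[-1,[-0.0075,0.01,0],[0,0,0]],[-1,[-0.0075,0.01,0],[0,0,0]],[-1,[-0.0075,0.01,0],[0,0,0]]]'
python3 - <<'E'
from h import *
go(.6025,.1205,.0145,-93.5)
E
```

```text
clock: 8.55
tool_pos: [0.5947, 0.1087, 0.1693]
orientation: [-180.0, 0.0, -93.1]
force: [0.2, -0.2, -1.0]
opening: 0.0528
gripper_force: 30.0
clock: 8.8
tool_pos: [0.5841, 0.1155, 0.1685]
orientation: [179.9, -0.0, -93.4]
force: [-0.6, -0.7, -0.1]
opening: 0.0528
gripper_force: 30.0
shift [-0.0062 -0.0182  0.154 ] turn [ 0.07 -0.03  0.06]
```

```bash
python3 -m pendant '[[-1,[-0.006,-0.018,0.01],[0,0,0]],[-1,[-0.006,-0.018,0.04],[0,0,0]],[-1,[-0.006,-0.018,0.08],[0,0,0]],[-1,[-0.006,-0.018,0.115],[0,0,0]],[-1,[-0.006,-0.018,0.135],[0,0,0]],[-1,[-0.006,-0.018,0.147],[0,0,0]],[-1,[-0.006,-0.018,0.154],[0,0,0]],[-1,[-0.006,-0.018,0.154],[0,0,0]],[-1,[-0.006,-0.018,0.154],[0,0,0]]]'
```

```text
clock: 9.55
tool_pos: [0.6039, 0.1197, 0.0162]
orientation: [-179.9, 0.0, -93.5]
force: [0.2, -0.9, -0.6]
opening: 0.0534
gripper_force: 30.0
```

```bash
python3 -m pendant '[[-1,[0,0.001,0.002],[0,0,0]],[-1,[0,0.001,0.002],[0,0,0]],[0.55,[0,0.001,0.002],[0,0,0]],[0.55,[0,0.001,0.002],[0,0,0]],[0.55,[0,0.001,0.002],[0,0,0]],[0.55,[0,0.001,-0.015],[0,0,0]],[0.55,[0,0.001,-0.05],[0,0,0]],[0.55,[0,0.001,-0.09],[0,0,0]],[0.55,[0,0.001,-0.13],[0,0,0]],[0.6,[-0.01,0.001,-0.17],[0,0,0]]]'
python3 -m pendant '[[0.6,[-0.04,0,0],[0,0,0]],[0.6,[-0.07,0,0],[0,0,0]],[0.6,[-0.07,0,0],[0,0,0]],[0.6,[-0.07,0,0],[0,0,0]]]'
python3 look.py w4
```

```text
clock: 10.38
tool_pos: [0.6021, 0.1287, 0.1872]
orientation: [180.0, -0.0, -93.6]
force: [1.2, 1.2, -0.6]
opening: 0.0693
gripper_force: 0.0
clock: 10.72
tool_pos: [0.6068, 0.2012, 0.1852]
orientation: [-180.0, 0.0, -93.4]
force: [-0.1, -0.5, -0.5]
opening: 0.07
gripper_force: 0.0
10.7167 [0.6068 0.2012 0.1852] [-1.7999e+02  2.0000e-02 -9.3390e+01] [ 35.8  18.8  -7.4  -0.  -63.7 -39.2]
```

View pics/w4.png

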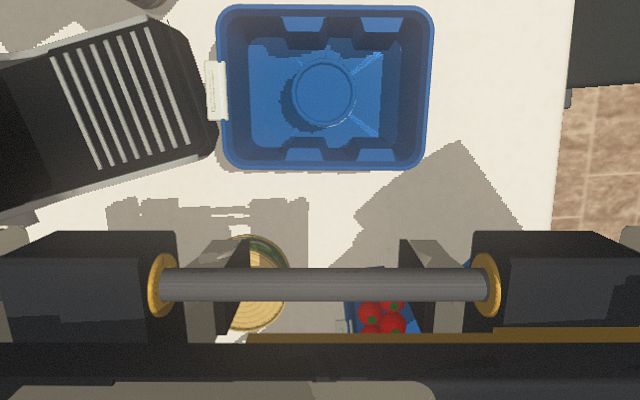

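The blue lid sits on the mark at (324,93). The blue base corners are at about (218,5), (434,7), (428,169) and (220,167), with the tab at the left, the far end. A black appliance lies just beyond it.

```bash
python3 - <<'E'
from h import *
from look import cam
p=cam('w4')
rect(p,[(220,167),(218,5),(434,7),(428,169)],.06)
print('lid',world(p,324,93,.0365))
t=viewer.camera_params('top');s=viewer.camera_params('side')
def tri(a,b):
    c,d=ray(t,*a);e,f=ray(s,*b);A=np.c_[d,-f];k=np.linalg.lstsq(A,e-c,rcond=None)[0];return (c+d*k[0]+e+f*k[1])/2,np.linalg.norm(c+d*k[0]-e-f*k[1])
print(tri((260,118),(295,114)), world(p,215,150,.05),world(p,150,20,.05),world(p,50,60,.05))
go(.55,.24,.22,92)
im=np.hstack([cv2.resize(cv2.imread('pics/side0.png')[70:200,210:330],None,fx=3,fy=3),cv2.resize(cv2.imread('pics/top0.png')[80:210,220:340],None,fx=3,fy=3)]);cv2.imwrite('pics/mach.png',im)
E
```

```text
centre [0.6015 0.1214 0.06  ] len 0.1593 0.1162 yaw -3.9 -4.0
lid [0.60230294 0.12165716 0.0365    ]
(array([0.74180846, 0.11086117, 0.26612157]), np.float64(0.004006931754354112)) [0.69313584 0.16113047 0.05      ] [0.72852541 0.06249096 0.05      ] [0.81033084 0.08538351 0.05      ]
shift [-0.0364  0.0589 -0.035 ] turn [-1.0000e-02 -3.0000e-02  1.7456e+02]
```

View pics/mach.png

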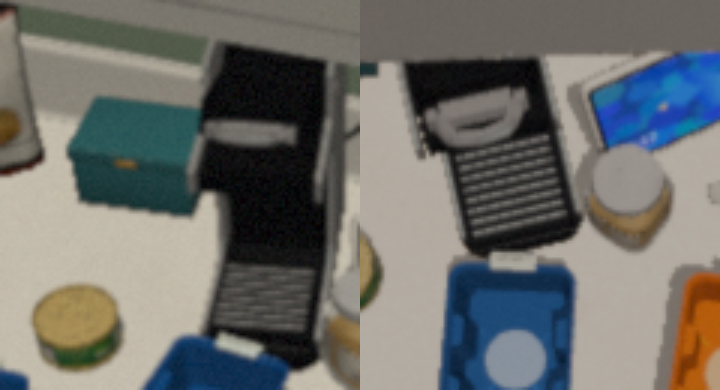

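```bash
python3 -m pendant '[[0.6,[-0.0526,0.11,-0.025],[0,0,-71]],[0.6,[-0.0526,0.11,-0.025],[0,0,-71]],[0.6,[-0.0526,0.11,-0.025],[0,0,-71]],[0.6,[-0.0526,0.11,-0.025],[0,0,-71]],[0.6,[-0.0526,0.11,-0.025],[0,0,-71]],[0.6,[-0.0526,0.11,-0.025],[0,0,-71]],[0.6,[-0.0526,0.11,-0.025],[0,0,-71]],[0.6,[-0.0526,0.11,-0.025],[0,0,-71]],[0.6,[-0.0526,0.11,-0.025],[0,0,-71]],[0.6,[-0.0526,0.11,-0.025],[0,0,-71]]]'
python3 -m pendant '[[0.6,[0,0,0],[0,0,-71]],[0.6,[0,0,0],[0,0,-71]],[0.6,[0,0,0],[0,0,-71]],[0.6,[0,0,0],[0,0,-71]],[0.6,[0,0,0],[0,0,-71]],[0.6,[0,0,0],[0,0,-71]],[0.6,[0,0,0],[0,0,-71]],[0.6,[0,0,0],[0,0,-71]],[0.6,[0,0,0],[0,0,-71]],[0.6,[0,0,0],[0,0,-71]]]'
python3 -m pendant '[[0.6,[0,0,0],[0,0,-44]],[0.6,[0,0,0],[0,0,-44]],[0.6,[0,0,0],[0,0,-44]],[0.6,[0,0,0],[0,0,-44]],[0.6,[0,0,0],[0,0,-44]],[0.6,[0,0,0],[0,0,-44]],[0.6,[0,0,0],[0,0,-44]],[0.6,[0,0,0],[0,0,-44]]]'
python3 look.py w5
```

```text
clock: 11.6
tool_pos: [0.5004, 0.2578, 0.21]
orientation: [180.0, 0.0, -22.2]
force: [0.3, -0.6, -0.2]
opening: 0.0699
gripper_force: 0.0
clock: 12.43
tool_pos: [0.5004, 0.2577, 0.2099]
orientation: [180.0, 0.0, 48.8]
force: [0.7, -0.3, 0.6]
opening: 0.0699
gripper_force: 0.0
clock: 13.1
tool_pos: [0.5004, 0.2581, 0.21]
orientation: [-180.0, 0.0, 92.3]
force: [0.3, 0.5, -0.4]
opening: 0.07
gripper_force: 0.0
13.1 [0.5004 0.2581 0.21  ] [-1.7999e+02  1.0000e-02  9.2310e+01] [ 47.2  10.7 -15.1   0.  -64.2 135.1]
```

View pics/w5.png

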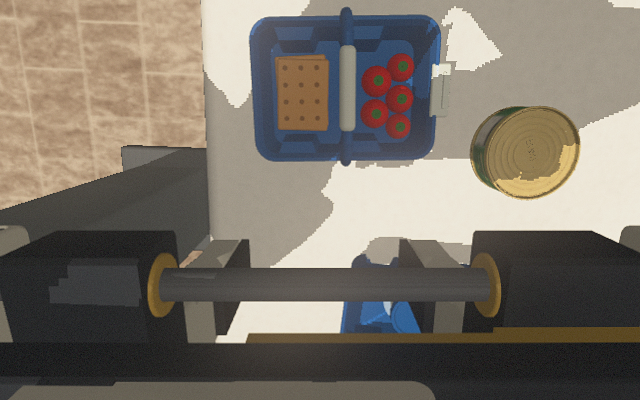

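The blue top box's bar centre is at about (347,88), its tab is at the right (441,90) (world +x), and its rim corners are at (440,17), (433,158), (258,160) and (250,17).

```bash
python3 - <<'E'
from h import *
from look import cam
p=cam('w5')
rect(p,[(440,17),(433,158),(258,160),(250,17)],.05)
print('bar',world(p,347.5,88,.091),world(p,347.5,44,.091),world(p,347.5,131,.091))
B=world(p,347.5,88,.091)
go(B[0],B[1],.065,92.3)
E
```

```text
centre [0.5155 0.342  0.05  ] len 0.1539 0.1145 yaw 2.7 3.4
bar [0.51467455 0.34252457 0.091     ] [0.51295096 0.37241128 0.091     ] [0.51646312 0.31157759 0.091     ]
shift [0.0837 0.0176 0.145 ] turn [-0.01  0.01 -0.07]
```

```bash
python3 -m pendant '[[0.6,[0.04,0.009,0.0],[0,0,-0.7]],[0.6,[0.0838,0.0175,0.0],[0,0,-0.7]],[0.6,[0.0838,0.0175,0.03],[0,0,-0.7]],[0.6,[0.0838,0.0175,0.07],[0,0,-0.7]],[0.6,[0.0838,0.0175,0.105],[0,0,-0.7]],[0.6,[0.0838,0.0175,0.13],[0,0,-0.7]],[0.6,[0.0838,0.0175,0.145],[0,0,-0.7]],[0.6,[0.0838,0.0175,0.145],[0,0,-0.7]],[0.6,[0.0838,0.0175,0.145],[0,0,-0.7]]]'
python3 -m pendant '[[-1,[0,0,0],[0,0,0]],[-1,[0,0,0],[0,0,0]],[-1,[0,0,0],[0,0,0]],[-1,[0,0,0],[0,0,0]],[-1,[0,0,0],[0,0,0]],[-1,[0,0,0],[0,0,0]],[-1,[0,0,0],[0,0,0]],[-1,[0,0,0],[0,0,0]]]'
```

```text
clock: 13.9
tool_pos: [0.5142, 0.3429, 0.0646]
orientation: [-179.9, 0.1, 93.1]
force: [0.0, 0.2, 1.2]
opening: 0.0703
gripper_force: 0.0
clock: 14.57
tool_pos: [0.5142, 0.3434, 0.0652]
orientation: [180.0, -0.0, 93.2]
force: [-0.4, -0.5, -1.0]
opening: 0.0227
gripper_force: 0.0
```

```bash
python3 -m pendant '[[-1,[0,0,0],[0,0,0]],[-1,[0,0,0],[0,0,0]],[-1,[0,0,0],[0,0,0]],[-1,[0,0,0],[0,0,0]],[-1,[0,0,0],[0,0,0]]]'
python3 -m pendant '[[-1,[0,0,-0.02],[0,0,0]],[-1,[0,0,-0.05],[0,0,0]],[-1,[0,0,-0.085],[0,0,0]],[-1,[0,0,-0.115],[0,0,0]],[-1,[0,0,-0.14],[0,0,0]],[-1,[0,0,-0.14],[0,0,0]]]'
```

```text
clock: 14.98
tool_pos: [0.5142, 0.3434, 0.065]
orientation: [180.0, 0.0, 93.2]
force: [0.1, -0.3, 0.3]
opening: 0.0114
gripper_force: 30.0
clock: 15.48
tool_pos: [0.5163, 0.345, 0.2111]
orientation: [179.6, -0.3, 93.2]
force: [0.4, 0.3, -0.7]
opening: 0.0117
gripper_force: 30.0
```

```bash
python3 -m pendant '[[-1,[0,0,0],[0,0,4]],[-1,[0,0,0],[0,0,10]],[-1,[0,0,0],[0,0,17]],[-1,[0,0,0],[0,0,24]],[-1,[0,0,0],[0,0,31]],[-1,[0,0,0],[0,0,38]],[-1,[0,0,0],[0,0,45]],[-1,[0,0,0],[0,0,52]],[-1,[0,0,0],[0,0,59]],[-1,[0,0,0],[0,0,66]]]'
python3 -m pendant '[[-1,[0,0,0],[0,0,70]],[-1,[0,0,0],[0,0,70]],[-1,[0,0,0],[0,0,70]],[-1,[0,0,0],[0,0,70]],[-1,[0,0,0],[0,0,70]],[-1,[0,0,0],[0,0,70]],[-1,[0,0,0],[0,0,70]],[-1,[0,0,0],[0,0,70]],[-1,[0,0,0],[0,0,70]],[-1,[0,0,0],[0,0,70]]]'
python3 -m pendant '[[-1,[0,0,0],[0,0,50.7]],[-1,[0,0,0],[0,0,50.7]],[-1,[0,0,0],[0,0,50.7]],[-1,[0,0,0],[0,0,50.7]],[-1,[0,0,0],[0,0,50.7]],[-1,[0,0,0],[0,0,50.7]],[-1,[0,0,0],[0,0,50.7]],[-1,[0,0,0],[0,0,50.7]],[-1,[0,0,0],[0,0,50.7]]]'
python3 - <<'E'
from h import *
print(sensors.get_obs()['joint_pos'].round(1))
go(.601,.1212,.19,-93.7)
E
```

```text
clock: 16.32
tool_pos: [0.5137, 0.3431, 0.2041]
orientation: [180.0, 0.1, 26.8]
force: [-0.1, 0.5, -1.7]
opening: 0.0118
gripper_force: 30.0
clock: 17.15
tool_pos: [0.5137, 0.343, 0.2041]
orientation: [179.9, 0.0, -43.2]
force: [-0.2, -0.2, -1.1]
opening: 0.0116
gripper_force: 30.0
clock: 17.9
tool_pos: [0.5139, 0.3432, 0.2043]
orientation: [180.0, -0.0, -93.3]
force: [0.5, 0.2, -2.2]
opening: 0.0116
gripper_force: 30.0
[ 51.8  16.1  -8.7  -0.  -65.3 -55.1]
shift [ 0.2165 -0.0999  0.0144] turn [ 0.05 -0.04  0.36]
```

```bash
python3 -m pendant '[[-1,[0.02,-0.009,0],[0,0,0.3]],[-1,[0.05,-0.023,0],[0,0,0.3]],[-1,[0.085,-0.038,0],[0,0,0.3]],[-1,[0.12,-0.055,0],[0,0,0.3]],[-1,[0.155,-0.072,0],[0,0,0.3]],[-1,[0.185,-0.085,0.0],[0,0,0.3]],[-1,[0.205,-0.095,0],[0,0,0.3]],[-1,[0.2165,-0.0999,0],[0,0,0.3]],[-1,[0.2165,-0.0999,0],[0,0,0.3]],[-1,[0.2165,-0.0999,0],[0,0,0.3]]]'
python3 look.py w6
python3 - <<'E'
from h import *
a=viewer.snapshot('side')[60:300,120:440,::-1]
w=cv2.imread('pics/w6.png')
cv2.imwrite('pics/s6.png',np.hstack([cv2.resize(a,(400,300)),cv2.resize(w,(400,300))]))
go(.6018,.1212,.19,-93.7)
E
```

```text
clock: 18.73
tool_pos: [0.6006, 0.1207, 0.2047]
orientation: [180.0, 0.0, -93.8]
force: [-0.7, 1.7, -1.4]
opening: 0.012
gripper_force: 30.0
18.7333 [0.6006 0.1207 0.2047] [179.98   0.   -93.75] [ 29.6  15.6  -9.3  -0.  -65.1 -33.3]
shift [ 0.0006 -0.0014  0.0149] turn [0.01 0.01 0.  ]
```

View pics/s6.png

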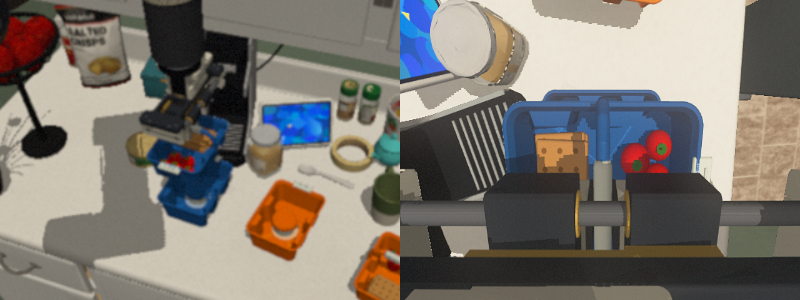

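The box hangs level, with its tab now at the near end (image right), opposite the base's tab. I'll lower it now.

```bash
python3 -m pendant '[[-1,[0.0005,-0.0015,0.02],[0,0,0]],[-1,[0.0005,-0.0015,0.045],[0,0,0]],[-1,[0.0005,-0.0015,0.062],[0,0,0]],[-1,[0.0005,-0.0015,0.072],[0,0,0]],[-1,[0.0005,-0.0015,0.078],[0,0,0]],[-1,[0.0005,-0.0015,0.081],[0,0,0]],[-1,[0.0005,-0.0015,0.083],[0,0,0]],[-1,[0.0005,-0.0015,0.084],[0,0,0]],[-1,[0.0005,-0.0015,0.084],[0,0,0]]]'
```

```text
clock: 19.58
tool_pos: [0.6025, 0.1208, 0.1218]
orientation: [-179.9, 0.0, -93.8]
force: [1.2, -1.0, -1.1]
opening: 0.0114
gripper_force: 30.0
```

```bash
python3 -m pendant '[[-1,[0,0,0.001],[0,0,0]],[-1,[0,0,0.002],[0,0,0]],[-1,[0,0,0.003],[0,0,0]],[-1,[0,0,0.003],[0,0,0]],[-1,[0,0,0.003],[0,0,0]]]'
```

```text
clock: 20.0
tool_pos: [0.6025, 0.1206, 0.1189]
orientation: [-179.9, 0.0, -93.8]
force: [-1.2, 0.9, 5.7]
opening: 0.0119
gripper_force: 30.0
```

```bash
python3 -m pendant '[[-0.2,[0,0,-0.001],[0,0,0]],[-0.2,[0,0,-0.001],[0,0,0]],[-0.2,[0,0,-0.001],[0,0,0]],[-0.2,[0,0,-0.001],[0,0,0]],[0.2,[0,0,-0.001],[0,0,0]],[0.2,[0,0,-0.02],[0,0,0]],[0.4,[0,0,-0.05],[0,0,0]],[0.6,[0,0,-0.09],[0,0,0]],[0.6,[0,0,-0.1],[0,0,0]],[0.6,[0,0,-0.1],[0,0,0]]]'
python3 look.py w7; python3 - <<'E'
from h import *
a=viewer.snapshot('side')[110:280,140:320,::-1]
w=cv2.imread('pics/w7.png')
cv2.imwrite('pics/s7.png',np.hstack([cv2.resize(a,(400,378)),cv2.resize(w,(400,378))]))
go(.53,-.25,.215,-105)
E
```

```text
clock: 20.83
tool_pos: [0.6043, 0.1212, 0.2226]
orientation: [-179.6, 0.2, -93.8]
force: [0.3, -0.3, 0.3]
opening: 0.0677
gripper_force: 0.0
20.8333 [0.6043 0.1212 0.2226] [-1.7962e+02  1.7000e-01 -9.3780e+01] [ 29.5  15.   -7.8   0.1 -66.8 -33.3]
shift [0.3747 0.0473 0.0031] turn [-0.05  0.06 11.18]
```

View pics/s7.png

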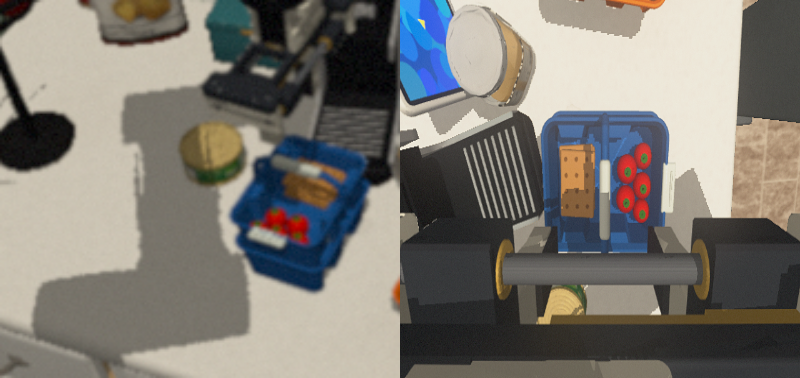

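The blue top box sits squarely on its base, level, with its tab at the near end. On to the orange one.

```bash
python3 -m pendant '[[0.6,[0.375,0.047,0],[0,0,11.2]],[0.6,[0.375,0.047,0],[0,0,11.2]],[0.6,[0.375,0.047,0],[0,0,11.2]],[0.6,[0.375,0.047,0],[0,0,11.2]],[0.6,[0.375,0.047,0],[0,0,11.2]],[0.6,[0.375,0.047,0],[0,0,11.2]],[0.6,[0.375,0.047,0],[0,0,11.2]],[0.6,[0.375,0.047,0],[0,0,11.2]],[0.6,[0.375,0.047,0],[0,0,11.2]],[0.6,[0.375,0.047,0],[0,0,11.2]]]'
python3 -m pendant '[[0.6,[0,0,0],[0,0,0]],[0.6,[0,0,0],[0,0,0]]]'
python3 look.py w8
```

```text
clock: 21.77
tool_pos: [0.5278, -0.2555, 0.2163]
orientation: [179.8, -0.1, -105.3]
force: [-0.5, -0.4, -0.3]
opening: 0.0702
gripper_force: 0.0
clock: 21.93
tool_pos: [0.5296, -0.2506, 0.2167]
orientation: [179.9, 0.0, -105.1]
force: [-0.2, 0.6, -0.1]
opening: 0.0701
gripper_force: 0.0
21.9333 [ 0.5296 -0.2506  0.2167] [ 179.88    0.   -105.1 ] [ -6.2  12.7 -11.6  -0.  -65.8  -8.9]
```

View pics/w8.png

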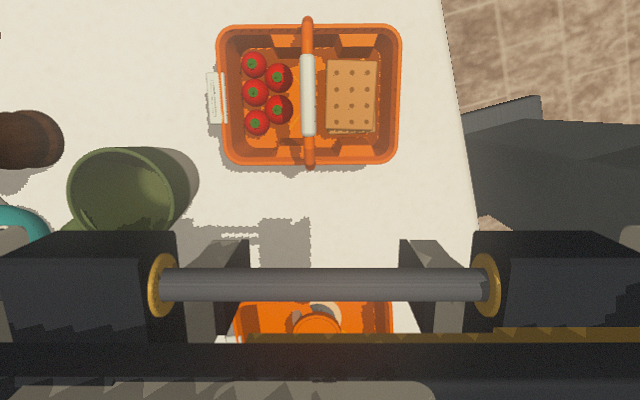

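The orange top box's bar centre is at about (308,94), its tab is at the left (215,98) (the far end), and its rim corners are at (222,162), (216,25), (402,27) and (396,163).

```bash
python3 - <<'E'
from h import *
from look import cam
p=cam('w8')
rect(p,[(222,162),(216,25),(402,27),(396,163)],.05)
B=world(p,308,94.5,.091);a=world(p,307.5,54,.091);b=world(p,308,135,.091)
print('bar',B,a,b,np.linalg.norm(a-b),np.degrees(np.arctan2(*(b-a)[[1,0]])))
go(B[0],B[1],.065,-105)
E
```

```text
centre [ 0.5218 -0.328   0.05  ] len 0.1556 0.1133 yaw -15.5 -15.7
bar [ 0.52077098 -0.32873042  0.091     ] [ 0.51340656 -0.3562912   0.091     ] [ 0.52892195 -0.29973663  0.091     ] 0.0586442406953045 74.65871185496569
shift [ 0.0785 -0.0118  0.152 ] turn [ 0.09  0.   -0.02]
```

```bash
python3 -m pendant '[[0.6,[0.04,-0.006,0.0],[0,0,0.3]],[0.6,[0.078,-0.012,0.01],[0,0,0.3]],[0.6,[0.078,-0.012,0.04],[0,0,0.3]],[0.6,[0.078,-0.012,0.08],[0,0,0.3]],[0.6,[0.078,-0.012,0.115],[0,0,0.3]],[0.6,[0.078,-0.012,0.14],[0,0,0.3]],[0.6,[0.078,-0.012,0.152],[0,0,0.3]],[0.3,[0.078,-0.012,0.152],[0,0,0.3]],[0,[0.078,-0.012,0.152],[0,0,0.3]],[-0.3,[0.078,-0.012,0.152],[0,0,0.3]]]'
python3 -m pendant '[[-1,[0,0,0],[0,0,0]],[-1,[0,0,0],[0,0,0]],[-1,[0,0,0],[0,0,0]],[-1,[0,0,0],[0,0,0]],[-1,[0,0,0],[0,0,0]],[-1,[0,0,0],[0,0,0]],[-1,[0,0,0],[0,0,0]],[-1,[0,0,0],[0,0,0]],[-1,[0,0,0],[0,0,0]],[-1,[0,0,0],[0,0,0]]]'
```

```text
clock: 22.82
tool_pos: [0.523, -0.3283, 0.0672]
orientation: [-179.9, -0.0, -105.2]
force: [0.2, -0.7, 1.2]
opening: 0.0551
gripper_force: 0.0
clock: 23.65
tool_pos: [0.5216, -0.329, 0.0662]
orientation: [180.0, -0.0, -105.3]
force: [-0.7, -0.7, 2.4]
opening: 0.0114
gripper_force: 30.0
```

```bash
python3 -m pendant '[[-1,[0,0,-0.02],[0,0,0]],[-1,[0,0,-0.05],[0,0,0]],[-1,[0,0,-0.085],[0,0,0]],[-1,[0,0,-0.115],[0,0,0]],[-1,[0,0,-0.14],[0,0,-4]],[-1,[0,0,-0.145],[0,0,-10]],[-1,[0,0,-0.145],[0,0,-17]],[-1,[0,0,-0.145],[0,0,-24]],[-1,[0,0,-0.145],[0,0,-31]],[-1,[0,0,-0.145],[0,0,-38]]]'
python3 -m pendant '[[-1,[0,0,0],[0,0,-72]],[-1,[0,0,0],[0,0,-72]],[-1,[0,0,0],[0,0,-72]],[-1,[0,0,0],[0,0,-72]],[-1,[0,0,0],[0,0,-72]],[-1,[0,0,0],[0,0,-72]],[-1,[0,0,0],[0,0,-72]],[-1,[0,0,0],[0,0,-72]],[-1,[0,0,0],[0,0,-72]],[-1,[0,0,0],[0,0,-72]]]'
python3 - <<'E'
from h import *
o=sensors.get_obs();print(o['joint_pos'].round(1))
go(.5815,-.0895,.211,79.7)
E
```

```text
clock: 24.48
tool_pos: [0.5213, -0.3286, 0.2104]
orientation: [180.0, 0.1, -67.0]
force: [0.3, 0.7, -1.8]
opening: 0.0114
gripper_force: 30.0
clock: 25.32
tool_pos: [0.5213, -0.3286, 0.2102]
orientation: [-179.9, 0.1, 4.6]
force: [-1.1, -0.4, -2.5]
opening: 0.0119
gripper_force: 30.0
[-14.1  15.7  -8.4  -0.  -65.9 108.8]
shift [ 0.0793 -0.2335 -0.0006] turn [-8.000e-02  1.000e-02 -7.506e+01]
```

```bash
python3 -m pendant '[[-1,[0.006,-0.018,0],[0,0,-5]],[-1,[0.016,-0.048,0],[0,0,-11]],[-1,[0.028,-0.083,0],[0,0,-17]],[-1,[0.04,-0.118,0],[0,0,-24]],[-1,[0.052,-0.153,0],[0,0,-31]],[-1,[0.063,-0.185,0],[0,0,-38]],[-1,[0.072,-0.213,0],[0,0,-45]],[-1,[0.079,-0.2335,0],[0,0,-52]],[-1,[0.079,-0.2335,0],[0,0,-59]],[-1,[0.079,-0.2335,0],[0,0,-66]]]'
python3 -m pendant '[[-1,[0,0,0],[0,0,-7]],[-1,[0,0,0],[0,0,-9]],[-1,[0,0,0],[0,0,-9]],[-1,[0,0,0],[0,0,-9]]]'
python3 look.py w9
python3 - <<'E'
from h import *
a=viewer.snapshot('side')[60:300,220:540,::-1]
w=cv2.imread('pics/w9.png')
cv2.imwrite('pics/s9.png',np.hstack([cv2.resize(a,(400,300)),cv2.resize(w,(400,300))]))
go(.5817,-.0893,.124,79.7)
E
```

```text
clock: 26.15
tool_pos: [0.5829, -0.0884, 0.2103]
orientation: [-179.9, 0.0, 70.8]
force: [0.1, -0.7, -2.2]
opening: 0.012
gripper_force: 30.0
clock: 26.48
tool_pos: [0.5826, -0.0901, 0.2105]
orientation: [-179.9, -0.0, 79.2]
force: [-0.5, 0.4, -2.1]
opening: 0.0117
gripper_force: 30.0
26.4833 [ 0.5826 -0.0901  0.2105] [-179.95   -0.     79.2 ] [ 10.2  13.2 -11.8  -0.  -65.1 159. ]
shift [ 0.0006 -0.0011  0.0867] turn [-0.03  0.   -0.49]
```

View pics/s9.png

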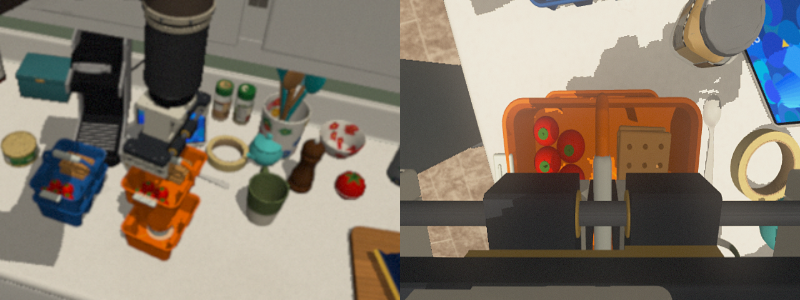

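The tab is at the near end and the box is level. Lowering.

```bash
python3 -m pendant '[[-1,[0.001,-0.001,0.02],[0,0,-0.4]],[-1,[0.001,-0.001,0.045],[0,0,-0.4]],[-1,[0.001,-0.001,0.065],[0,0,-0.4]],[-1,[0.001,-0.001,0.075],[0,0,-0.4]],[-1,[0.001,-0.001,0.081],[0,0,-0.4]],[-1,[0.001,-0.001,0.085],[0,0,-0.4]],[-1,[0.001,-0.001,0.087],[0,0,-0.4]],[-1,[0.001,-0.001,0.088],[0,0,-0.4]],[-1,[0.001,-0.001,0.088],[0,0,-0.4]]]'
python3 -m pendant '[[-1,[0,0,0.001],[0,0,0]],[-1,[0,0,0.002],[0,0,0]],[-1,[0,0,0.0025],[0,0,0]],[-1,[0,0,0.0025],[0,0,0]]]'
```

```text
clock: 27.33
tool_pos: [0.5826, -0.089, 0.1238]
orientation: [179.9, -0.0, 79.7]
force: [-0.7, -0.5, -2.5]
opening: 0.0117
gripper_force: 30.0
clock: 27.67
tool_pos: [0.5821, -0.089, 0.1207]
orientation: [180.0, -0.0, 79.7]
force: [0.4, -0.7, -3.2]
opening: 0.0118
gripper_force: 30.0
```

```bash
python3 -m pendant '[[-1,[0,0,0.001],[0,0,0]],[-1,[0,0,0.0015],[0,0,0]],[-1,[0,0,0.0015],[0,0,0]],[-1,[0,0,0.0015],[0,0,0]]]'
```

```text
clock: 28.0
tool_pos: [0.5825, -0.089, 0.1202]
orientation: [179.9, 0.0, 79.7]
force: [-2.1, 1.0, 5.5]
opening: 0.0118
gripper_force: 30.0
```

Contact came at 0.1202, the expected height. Releasing.

```bash
python3 -m pendant '[[-0.2,[0,0,-0.001],[0,0,0]],[-0.2,[0,0,-0.001],[0,0,0]],[-0.2,[0,0,-0.001],[0,0,0]],[-0.2,[0,0,-0.001],[0,0,0]],[0.2,[0,0,-0.001],[0,0,0]],[0.2,[0,0,-0.02],[0,0,0]],[0.4,[0,0,-0.05],[0,0,0]],[0.6,[0,0,-0.09],[0,0,0]],[0.6,[0,0,-0.1],[0,0,0]],[0.6,[0,0,-0.1],[0,0,0]]]'
python3 -m pendant '[[0.6,[-0.04,0,0],[0,0,0]],[0.6,[-0.08,0,0],[0,0,0]],[0.6,[-0.12,0,0],[0,0,0]],[0.6,[-0.16,0,0],[0,0,0]],[0.6,[-0.2,0,0],[0,0,0]],[0.6,[-0.2,0,0],[0,0,0]]]'
python3 - <<'E'
from h import *
a=viewer.snapshot('side')[110:290,180:440,::-1];b=viewer.snapshot('top')[110:270,140:480,::-1]
cv2.imwrite('pics/fin.png',np.hstack([cv2.resize(a,(400,277)),cv2.resize(b,(400,277))]))
E
```

```text
clock: 28.83
tool_pos: [0.5844, -0.089, 0.2235]
orientation: [179.6, -0.1, 79.7]
force: [0.9, -0.4, -0.3]
opening: 0.0677
gripper_force: 0.0
clock: 29.33
tool_pos: [0.5466, -0.2709, 0.217]
orientation: [179.9, 2.0, 77.7]
force: [0.0, 0.9, 0.3]
opening: 0.0704
gripper_force: 0.0
```

View pics/fin.png

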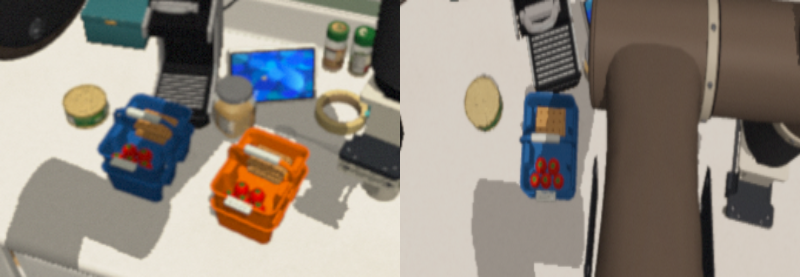

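Both top boxes stand level on their bases with their tabs at the near ends, and the tin and jar are where they were. The contact heights matched the ledges.

```bash
python3 -c "
from plant import workorder; print(workorder.close_job())"
```

```text
the job is handed in; nothing more can be done
None
```

Both lunches are packed and the job is handed in at about 29 s: each pot is on its matching mark, each top box sits level with its tab opposite the one below, and the jar and tin had not moved in the last picture; the mug was hidden by the arm, but nothing touched it.

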